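# Demould two plaster printing stamps and gauge them

## Task

Lift both cast plaster stamps out of their sloping wooden moulds and sort them by the gauge. The stamp that fits between the gauge's two metal rails is set down flat on the board in front of the rails (the end nearer the robot), slid through between them without being lifted, and left lying flat on the board wholly past the rails; the stamp that is too wide is laid flat, ridge up, on the floor of the grey tray. The plaster is brittle, so do not drop or force the stamps, and leave the bottle, the jar and the stack of sheets as they stand.

Things in the scene. Friction and masses are not known exactly. Their poses are not given: they have to be found in the camera images.
- stamp_narrow: Narrow plaster stamp, 160 g: slab 52 (x) by 90 (y) by 24 mm high (z) with a gripping ridge in the middle of its top, 18 mm thick (x), 64 mm long (y), rising 30 mm above the slab. Origin: centre of the slab's underside. Starts seated in mould_narrow, slab top flush with the mould's face, leaning with it; it comes out along its own +z.
- stamp_wide: The wide cast plaster stamp, 190 g: the same shape and sizes as the narrow one but 64 mm wide (its x), too wide for the gauge. Origin: centre of the slab's underside. It starts seated in mould_wide in the same way.
- mould_narrow: Fixed wooden casting form, base about 110 (x) by 137 mm (y). Origin: centre of its underside on the table, z up. Its open pocket leans 28 degrees from level towards its own -x, which points to the robot's side of the table; 24 mm deep, 1.5 mm play on every side of the narrow stamp, frame round it 22 to 24 mm wide, highest edge 91 mm above the table.
- mould_wide: The same kind of form for the wide stamp, base about 113 mm by 137 mm, pocket leaning 36 degrees towards its own -x, 24 mm deep, 1.5 mm play; its highest edge is 108 mm above the table.
- gauge: Fixed plywood board 120 (x) by 280 (y) by 12 mm thick; on it two aluminium rails, 22 mm wide, 18 mm high, 60 mm long (y = -30 to +30 mm), with a clear gap of 57 mm between them centred on x = 0. Origin: centre of the board's underside. Stamps slide along +y, roughly away from the robot: entry y = -140 to -30 mm, exit y = 30 to 140 mm, surface at z = 12 mm.
- tray: Fixed open grey tray, 130 mm (x) by 170 mm (y) outside, 30 mm high, walls and floor 5 mm thick. Origin: centre of its underside.
- bottle: White glue bottle with red cap, 54 mm across, 165 mm tall, standing loose. Origin: centre of its underside. To be left alone.
- jar: Green glass jar, 72 mm across, 85 mm tall, standing loose. Origin: centre of its underside. To be left alone.
- sheets: Loose stack of handmade sheets, 100 mm (x) by 140 mm (y) by 30 mm high, 600 g. Origin: centre of its underside. To be left alone.
Not all that is in view belongs to the job. What is shaped like the stamp_wide but orange is not meant. What is shaped like the stamp_narrow but red is not meant.

How it is judged:
On the way, in this order (a step that is already met when the one before it is completed fails the run):
1. the narrow stamp is out of its mould (distance of stamp_narrow from where it was at the start of the episode above 0.06 m), for 0.05 s.
2. the narrow stamp lies flat on the gauge board before the rails, in line with the gap (angle between stamp_narrow's own z axis and vertical below 0.1 rad and angle between the y axis of stamp_narrow and the y axis of gauge, either way round below 0.15 rad and z of stamp_narrow in the frame of gauge between 0.006 and 0.0165 m and y of stamp_narrow in the frame of gauge between -0.14 and -0.065 m and x of stamp_narrow in the frame of gauge between -0.02 and 0.02 m), for 0.05 s.
3. the narrow stamp is between the rails, flat on the board (angle between stamp_narrow's own z axis and vertical below 0.1 rad and angle between the y axis of stamp_narrow and the y axis of gauge, either way round below 0.15 rad and z of stamp_narrow in the frame of gauge between 0.006 and 0.0165 m and y of stamp_narrow in the frame of gauge between -0.02 and 0.02 m and x of stamp_narrow in the frame of gauge between -0.006 and 0.006 m).
At the end, for the whole second after the job is handed in: The narrow stamp lies flat (within 0.1 rad), ridge up, on the gauge board with its centre 73 to 120 mm past the middle of the rails and within 40 mm of the centre line; the wide stamp lies flat (within 0.1 rad), ridge up, on the tray's floor; both released and at rest (angle between each of stamp_narrow, stamp_wide's own z axis and vertical below 0.1 rad and z of stamp_narrow in the frame of gauge between 0.006 and 0.0165 m and y of stamp_narrow in the frame of gauge between 0.073 and 0.12 m and x of stamp_narrow in the frame of gauge between -0.04 and 0.04 m and linear speed of each of stamp_narrow, stamp_wide below 0.02 m/s and z of stamp_wide in the frame of tray between 0 and 0.0095 m and x of stamp_wide in the frame of tray between -0.05 and 0.05 m and y of stamp_wide in the frame of tray between -0.06 and 0.06 m); the robot touches nothing.
It fails at once if the narrow stamp is lifted over the rails or out from between them (raised 10 to 48 mm above the board between the rails) (y of stamp_narrow in the frame of gauge between -0.045 and 0.045 m and x of stamp_narrow in the frame of gauge between -0.02 and 0.02 m and z of stamp_narrow in the frame of gauge between 0.022 and 0.06 m).
It fails at once if a stamp is dropped (moves at over 0.5 m/s, a free fall of some 13 mm, while no finger touches it) ((linear speed of stamp_narrow above 0.5 m/s and contact force between stamp_narrow and the fingers below 0.2 N) or (linear speed of stamp_wide above 0.5 m/s and contact force between stamp_wide and the fingers below 0.2 N)).
It fails at once if a held stamp is rammed against the gauge or the tray with more than 150 N ((contact force between stamp_narrow and gauge above 150 N and contact force between stamp_narrow and the fingers above 0.2 N) or (contact force between stamp_wide and gauge above 150 N and contact force between stamp_wide and the fingers above 0.2 N) or (contact force between stamp_wide and tray above 150 N and contact force between stamp_wide and the fingers above 0.2 N)).
It fails at once if the bottle, jar or stack of sheets is pushed more than 20 mm or tipped (distance of any of bottle, jar, sheets from where it was at the start of the episode above 0.02 m or angle between any of bottle, jar, sheets's own z axis and vertical above 0.25 rad).
It also fails if it takes over 72 s, if anything falls off the work surface, if the arm or the gripper's body presses on something with over 40 N, if the wrist force passes 120 N, or if a joint passes its speed limit or range.

## Robot

A 7-joint arm with a two-finger parallel gripper is mounted at the origin on the work surface. World frame = base frame: x ahead of the robot, y to its left, z up, the work surface at z = 0. Lengths are in m, angles in rad, forces in N, time in s.
With the tool pointing down it reaches from about 0.425 to 1.025 m from the base axis. Payload 9.4 kg.
Tool frame: the origin (TCP) lies between the finger pads; the fingertips stand robot.tip_reach ahead of it and the grasp point (between the pads) lies 2 mm behind it (robot.tip_reach is the distance from the TCP to the fingertips, in m); z points along the fingers, y is the line along which they close (so a half turn about z gives the same grasp; the last joint's range is limited). The gripper opens to 93 mm and grips with 3 to 60 N. Pads are 15 mm wide; open, the fingers measure 128 mm over their backs; the gripper's body (75 mm by 188 mm) begins 65 mm behind the grasp point.
Start: joints at [-1.18, 0.599, -0.003, 1.599, 0.002, 0.943, -0.08], TCP at [0.327, 0.647, 0.236] pointing down, gripper open.
Joint ranges: [-2.57, 2.57], [-0.35, 1.97], [-1.29, 1.29], [0.11, 2.56], [-1.05, 4.19], [0.11, 1.86], [-2.63, 2.63]. Speed limits (rad/s): [2.22, 2.22, 3.01, 3.01, 3.14, 3.14, 3.14].

## Interface

Orientations are given as a rotation vector (axis times angle).
In Python, from workcell import robot, optics, hand_in gives the robot as it stands. The module is installed in compiled form; this text tells all that it offers.
- The arm moves only by the tool carry_out, never from a script. Its argument "increments" is a list of rows, each a list of 3 entries, a list of its own where there are three numbers: the gripper command: -1 is shut, 1 is fully open, values between are in proportion, then the shift along the tool's x, y, z in cm, then the turn about the tool's z in degrees. A call has 1 to 20 rows; each row shifts and turns the commanded pose from where the row before left it, along the tool's axes as they then stand; what a row does not reach is not made up. A row lasts 1/12 s, in which the tool goes at most 41.7 mm and 7.16 degrees, less where a joint would pass 70% of its speed; a pose out of reach is approached as far as the arm can. A call is refused whole if a number of a shift passes 4.17 or a number of a turn 7.16, either way. A call with a gripper value outside its range is refused whole. The fingers move at their own pace and stop on an object; the grip force is fixed at half the most. Time passes only in rows, so rows that do not move let the fingers close. It gives the time, the measured TCP pose, the force, the opening and the grip force at its end, in the units of the state.
- robot.read_state(): the state, without advancing time (a new reading comes with each control period).
- optics.read_camera(name): name is "side" or "top" or "wrist"; returns a dict with "image" (420x560x3 uint8, red, green, blue), "depth" (420x560 float32, m along the optical axis (not along the pixel's ray), 0 where there is no reading), "vertical_fov" (degrees; the focal length in pixels is half the picture's height over the tangent of half this angle, whatever the lens; pixels are square), "cx", "cy" (the principal point, pixels), "world_from_camera" (4x4, takes a point from camera to world coordinates). Camera axes: x right, y down, z forward; pixel columns grow to the right and rows downward; lengths in m; the calibration is good to about 2 mm. A picture is of the moment at which its call begins.
- hand_in(): hands the job in; it is judged then, once.
Trained networks look in the newest picture that a camera, given by its name, has taken for a name from the list of things; names that differ only in an ending like _2 or _b are one class to them, and where a whole thing is asked for, a point or a joint stands for the part that bears it (a point fixed in the world has none). Each returns a list of dicts, best first, with "conf" (0 to 1); they miss things now and then, are a little off and sometimes report something else, mostly with a low value. They report only what shows in the picture. A call takes as long as a camera call. They do not tell look-alikes from the thing itself.
- optics.find_in(camera, query): "bbox" ([left, top, right, bottom] in pixels, round what is visible of it).
- optics.trace(camera, query): "region" (420x560 bool, what is visible of it) and "bbox" ([left, top, right, bottom] in pixels, round what is visible of it).
The state is a dict: "t": time; "q": joint angles; "dq": joint speeds; "tau": joint torques, N m; "tcp_pos": TCP position; "orientation": TCP orientation; "ft_force": force on the tool from outside, world axes, zero at the start; "torque": the same for the moment, N m; "width": finger opening in m; "gripper_force": force on a finger pad.
Only numpy, scipy, OpenCV 4.12 (cv2) and the standard library are available. Lean on these libraries where they do the work, as an engineer would, in place of code of your own. Each camera call takes 0.05 s, during which the arm holds its last target. There are 200 camera calls.

## Working session

There is one attempt and no reset: what is moved stays moved. The work goes in short steps, Python scripts to look and compute and a tool call to move; the robot and the scene stay as the last step left them, time stands still between calls to the robot, and variables do not carry over. Pictures are saved under pics/ and viewed, at most 10 in all, crops included, and the job is handed in when it is done.

Besides the shell and the picture viewer there is one more tool, called after "Call:" in YAML: its name, and indented under it one key for each argument. carry_out: Moves the arm, as the interface text tells. Its arguments: {"type":"object","properties":{"increments":{"type":"array","items":{"type":"array"}}},"required":["increments"]}

```bash
mkdir -p pics
cat > h.py <<'E'
import numpy as np, cv2
from workcell import robot, optics, hand_in
from scipy.spatial.transform import Rotation as R
def cloud(c):
    h,w=c["depth"].shape; f=h/2/np.tan(np.radians(c["vertical_fov"])/2)
    u,v=np.meshgrid(np.arange(w),np.arange(h)); d=c["depth"]
    P=np.stack([(u-c["cx"])/f*d,(v-c["cy"])/f*d,d,np.ones_like(d)],-1)@c["world_from_camera"].T
    P=P[...,:3]; P[d==0]=np.nan; return P
def save(n,im): cv2.imwrite(f"pics/{n}.png",cv2.cvtColor(im,cv2.COLOR_RGB2BGR))
E
python3 - <<'E'
from h import *
s=robot.read_state(); print(s["tcp_pos"],s["orientation"],s["width"],robot.tip_reach)
for n in ("top","side"):
    c=optics.read_camera(n); save(n+"0",c["image"]); P=cloud(c); np.save(n+"0.npy",P); cv2.imwrite(n+"_raw.png",c["image"])
    print(n,c["vertical_fov"],c["world_from_camera"].round(3).tolist())
    for q in ["stamp_narrow","stamp_wide","mould_narrow","mould_wide","gauge","tray","bottle","jar","sheets"]:
        for t in optics.trace(n,q)[:3]:
            p=P[t["region"]]; print(q,round(t["conf"],2),np.round(t["bbox"]),np.nanmedian(p,0).round(3),np.nanmin(p,0).round(3),np.nanmax(p,0).round(3))
E
```

```text
[0.32671175 0.64669652 0.23475362] [-7.27933931e-01 -3.05585170e+00  2.41665440e-03] 0.09281542215739366 0.017
top 48.42432133466885 [[0.028, -0.999, 0.039, 0.477], [-1.0, -0.028, 0.007, 0.001], [-0.006, -0.039, -0.999, 1.155], [0.0, 0.0, 0.0, 1.0]]
stamp_narrow 0.81 [171. 274. 210. 311.] [0.327 0.204 0.047] [0.289 0.167 0.003] [0.373 0.253 0.059]
stamp_narrow 0.69 [103. 244. 140. 267.] [0.418 0.364 0.077] [0.392 0.323 0.053] [0.447 0.415 0.099]
stamp_wide 0.97 [208. 190. 246. 215.] [0.548 0.125 0.086] [0.52 0.08 0.05] [0.575 0.175 0.105]
stamp_wide 0.9 [212. 104. 252. 151.] [0.728 0.122 0.054] [ 0.676  0.076 -0.004] [0.792 0.177 0.061]
mould_narrow 0.66 [ 94. 222. 163. 276.] [0.447 0.354 0.063] [ 0.365  0.292 -0.003] [0.497 0.443 0.094]
mould_wide 0.96 [196. 168. 260. 224.] [0.575 0.124 0.084] [ 0.5    0.059 -0.005] [0.627 0.212 0.111]
gauge 0.67 [288. 155. 349. 279.] [ 0.524 -0.091  0.013] [ 0.384 -0.164 -0.004] [ 0.669 -0.021  0.038]
tray 0.79 [394. 214. 473. 274.] [ 0.457 -0.374  0.007] [ 0.384 -0.472 -0.006] [ 0.533 -0.278  0.037]
bottle 0.65 [123. 146. 162. 173.] [0.635 0.319 0
[... 1391 characters left out ...]
 0.037]
gauge 0.27 [240. 141. 304. 202.] [0.564 0.075 0.055] [0.502 0.055 0.   ] [0.666 0.261 0.112]
tray 0.65 [288. 292. 395. 392.] [ 0.461 -0.372  0.008] [ 0.385 -0.461 -0.001] [ 0.534 -0.263  0.037]
bottle 0.87 [253.  86. 272. 142.] [0.635 0.315 0.083] [ 0.583  0.192 -0.002] [0.75  0.516 0.17 ]
bottle 0.7 [236. 207. 361. 277.] [ 0.515 -0.097  0.014] [ 0.384 -0.161 -0.   ] [ 0.67  -0.023  0.037]
bottle 0.49 [380. 245. 452. 312.] [ 0.691 -0.332  0.031] [ 0.638 -0.4   -0.002] [ 0.784 -0.229  0.037]
jar 0.68 [209. 177. 236. 220.] [0.398 0.072 0.059] [ 0.363  0.044 -0.001] [0.469 0.211 0.091]
sheets 0.77 [381. 246. 452. 310.] [ 0.691 -0.332  0.031] [ 0.638 -0.4   -0.001] [ 0.773 -0.242  0.037]
```

View pics/top0.png

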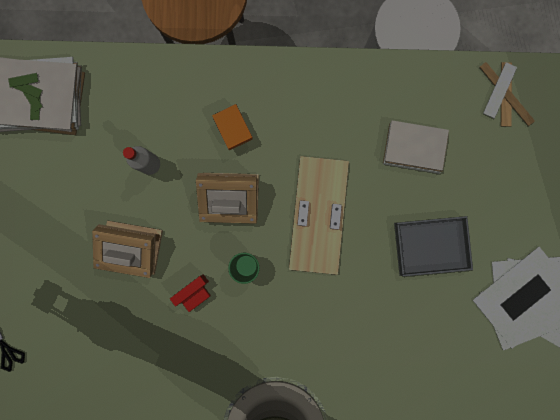

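View pics/side0.png

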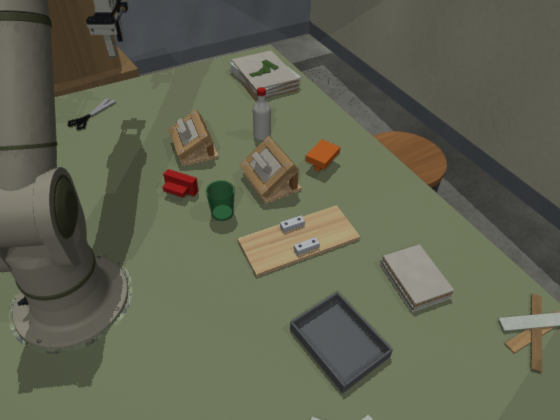

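The pictures show the white narrow stamp in its mould at top (120,257) and the wide one at (226,205). The gauge is at (320,215), the tray at (433,246), and the red and orange decoys lie loose. Next I fit the poses.

```bash
cat >> h.py <<'E'
def plane(p,it=300,tol=.002):
    rng=np.random.default_rng(0); best=None
    for _ in range(it):
        a,b,c=p[rng.choice(len(p),3,False)]; n=np.cross(b-a,c-a); l=np.linalg.norm(n)
        if l<1e-9: continue
        n/=l; n*=np.sign(n[2]); tilt=np.degrees(np.arccos(n[2]))
        if not 20<tilt<44: continue
        m=abs((p-a)@n)<tol
        if best is None or m.sum()>best.sum(): best=m
    q=p[best]; c=q.mean(0); n=np.linalg.svd(q-c)[2][2]; n*=np.sign(n[2]); return n,c,best.sum()
def stamp(P,xy,tilt,w):
    p=P.reshape(-1,3); p=p[np.isfinite(p).all(1)]
    p=p[(np.hypot(*(p[:,:2]-xy).T)<.09)&(p[:,2]>.015)]
    n,c,k=plane(p); t=np.degrees(np.arccos(n[2])); yaw=np.arctan2(-n[1],-n[0])
    Rm=R.from_euler('zy',[yaw,-np.radians(tilt)]).as_matrix()
    n=Rm[:,2]; q=(p-c)@Rm      # stamp axes
    r=q[(q[:,2]>.022)&(q[:,2]<.036)&(np.hypot(*((p-np.r_[xy,0])[:,:2]).T)<.06)]
    rect=cv2.minAreaRect(r[:,:2].astype(np.float32))
    ctr=c+Rm@np.r_[rect[0],.015]
    print("tilt",t.round(1),"yaw",np.degrees(yaw).round(1),"n",k,"ridge pts",len(r),"rect",np.round(rect[1],4),rect[2],"x",np.percentile(r[:,0],[2,98]).round(4),"y",np.percentile(r[:,1],[2,98]).round(4),"topz",np.median(r[:,2]).round(4))
    print("ridge centre",ctr.round(4),"normal",n.round(3)); return ctr,yaw
E
python3 - <<'E'
from h import *
for cam in ("top","side"):
    P=np.load(cam+"0.npy"); print(cam)
    stamp(P,[.42,.362],28,.052); stamp(P,[.548,.125],36,.064)
    p=P.reshape(-1,3); p=p[np.isfinite(p).all(1)]
    def box(x0,x1,y0,y1,z0,z1): return p[(p[:,0]>x0)&(p[:,0]<x1)&(p[:,1]>y0)&(p[:,1]<y1)&(p[:,2]>z0)&(p[:,2]<z1)]
    b=box(.36,.7,-.18,0,.007,.05); r=cv2.minAreaRect(b[:,:2].astype(np.float32)); print("board",np.round(r[0],4),np.round(r[1],4),r[2])
    b=box(.36,.7,-.18,0,.026,.035); l=b[b[:,1]>-.092]; g=b[b[:,1]<-.092]
    for k in (l,g): r=cv2.minAreaRect(k[:,:2].astype(np.float32)); print("rail",np.round(r[0],4),np.round(r[1],4),r[2])
    b=box(.36,.56,-.5,-.25,.022,.036); r=cv2.minAreaRect(b[:,:2].astype(np.float32)); print("tray",np.round(r[0],4),np.round(r[1],4),r[2])
E
```

```text
top
tilt 27.5 yaw -8.3 n 1328 ridge pts 231 rect [0.0215 0.0628] 0.11738789081573486 x [-0.0123  0.0062] y [-0.0278  0.0339] topz 0.0291
ridge centre [0.4114 0.3707 0.0794] normal [-0.469  0.     0.883]
tilt 35.8 yaw 0.2 n 1569 ridge pts 228 rect [0.0645 0.0204] 89.95639038085938 x [-0.013   0.0045] y [-0.0315  0.0298] topz 0.0296
ridge centre [0.5382 0.1277 0.0857] normal [-0.588  0.     0.809]
board [ 0.5348 -0.1   ] [0.154  0.3031] 89.22561645507812
rail [ 0.5289 -0.0522] [0.0218 0.0595] 85.9449691772461
rail [ 0.5233 -0.1308] [0.0221 0.0598] 85.43412017822266
tray [ 0.4585 -0.3707] [0.1298 0.1731] 6.855737686157227
side
tilt 27.9 yaw -8.3 n 638 ridge pts 99 rect [0.0664 0.0183] 89.798095703125 x [-0.011   0.0064] y [-0.0216  0.0409] topz 0.0287
ridge centre [0.4135 0.3704 0.0827] normal [-0.469  0.     0.883]
tilt 36.1 yaw -0.8 n 972 ridge pts 132 rect [0.0184 0.0689] 0.8279266357421875 x [-0.0104  0.007 ] y [-0.0284  0.0328] topz 0.0293
ridge centre [0.5389 0.1288 0.0872] normal [-0.588  0.     0.809]
board [ 0.5409 -0.0903] [0.1594 0.3066] 85.7017822265625
rail [ 0.5311 -0.0513] [0.0287 0.0614] 86.65812683105469
rail [ 0.5257 -0.1311] [0.0253 0.062 ] 84.67194366455078
tray [ 0.4597 -0.3687] [0.132  0.1723] 6.852957725524902
```

Call:
carry_out:
  increments:
    - [1,[-1.5,-1.5,0],0]
    - [1,[-2.5,-2.6,0],0]
    - [1,[-2.5,-2.6,0],0]
    - [1,[-2.5,-2.6,0],0]
    - [1,[-2.5,-2.6,0],0]
    - [1,[-2.5,-2.6,0],0]
    - [1,[-2.5,-2.6,0],0]
    - [1,[-2.5,-2.6,0],0]
    - [1,[-1.1,-1.1,0],-3.5]
    - [1,[0,0,0],-5]
    - [1,[0,0,0],-5]
    - [1,[0,0,0],-5]
    - [1,[0,0,0],0]
    - [1,[0,0,0],0]

```text
t: 2.17
tcp_pos: [0.4127, 0.3707, 0.2357]
orientation: [0.232, 3.133, 0.0]
ft_force: [0.5, -0.1, -0.6]
width: 0.093
gripper_force: 0.0
```

```bash
sed -i "s/from_euler('zy'/from_euler('ZY'/" h.py
cat >> h.py <<'E'
def to(xyz,ydir=None):
    "cm in tool axes from the measured pose to world point; turn (deg) to bring tool y to heading ydir"
    s=robot.read_state(); M=R.from_rotvec(s["orientation"]).as_matrix()
    h=np.degrees(np.arctan2(M[1,1],M[0,1])); d=None if ydir is None else (h-ydir+180)%360-180
    v=np.array(xyz)-s["tcp_pos"]
    if d is not None: # first turn, then shift
        M2=M@R.from_euler('z',d,degrees=True).as_matrix()
    else: M2=M
    print("tcp",np.round(s["tcp_pos"],4),"head",h.round(2),"zax",M[:,2].round(3),"turn",d,"shift after turn cm",(M2.T@v*100).round(2),"before",(M.T@v*100).round(2),"F",np.round(s["ft_force"],1),"w",round(s["width"],4),"t",s["t"])
E
python3 - <<'E'
from h import *
c=optics.read_camera("wrist"); save("w1",c["image"]); P=cloud(c); np.save("w1.npy",P)
for t in optics.trace("wrist","stamp_narrow")[:2]: print(t["conf"],t["bbox"])
for n,q in (("top",np.load("top0.npy")),("side",np.load("side0.npy")),("wrist",P)):
    print(n); ctr,yaw=stamp(q,[.418,.364],28,.052)
    if n!="wrist": stamp(q,[.548,.125],36,.064)
to(ctr+[0,0,.006],90+np.degrees(yaw))
E
```

```text
0.9 [235.9, 170.6, 321.9, 227.5]
0.85 [89.2, 90.8, 174.8, 179.7]
top
tilt 27.5 yaw -8.3 n 1328 ridge pts 231 rect [0.0628 0.0215] 89.37482452392578 x [-0.0121  0.0063] y [-0.0293  0.0319] topz 0.0296
ridge centre [0.4115 0.3697 0.0793] normal [-0.465  0.068  0.883]
tilt 35.8 yaw 0.2 n 1569 ridge pts 229 rect [0.0645 0.0204] 89.99444580078125 x [-0.013   0.0045] y [-0.0314  0.0299] topz 0.0295
ridge centre [0.5382 0.1277 0.0857] normal [-0.588 -0.002  0.809]
side
tilt 27.9 yaw -8.3 n 638 ridge pts 96 rect [0.0663 0.0183] 88.8270034790039 x [-0.0108  0.0066] y [-0.0235  0.0391] topz 0.0293
ridge centre [0.4137 0.3695 0.0822] normal [-0.465  0.068  0.883]
tilt 36.1 yaw -0.8 n 972 ridge pts 132 rect [0.0184 0.0689] 0.6803886890411377 x [-0.0104  0.0071] y [-0.0286  0.0326] topz 0.0293
ridge centre [0.5389 0.1287 0.0871] normal [-0.588  0.008  0.809]
wristTraceback (most recent call last):
  File "<stdin>", line 5, in <module>
  File "h.py", line 29, in stamp
    print("tilt",t.round(1),"yaw",np.degrees(yaw).round(1),"n",k,"ridge pts",len(r),"rect",np.round(rect[1],4),rect[2],"x",np.perce
[... 173 characters left out ...]
                                                         ~~~~~~~~~~~~~^^^^^^^^^^^^^^^
    return _quantile_unchecked(
        a, q, axis, out, overwrite_input, method, keepdims, weights)
    return _ureduce(a,
                    func=_quantile_ureduce_func,
    ...<5 lines>...
                    overwrite_input=overwrite_input,
                    method=method)
    r = func(a, **kwargs)
    result = _quantile(arr,
                       quantiles=q,
    ...<2 lines>...
                       out=out,
                       weights=wgt)
    slices_having_nans = np.isnan(arr[-1, ...])
                                  ~~~^^^^^^^^^
IndexError: index -1 is out of bounds for axis 0 with size 0
```

View pics/w1.png

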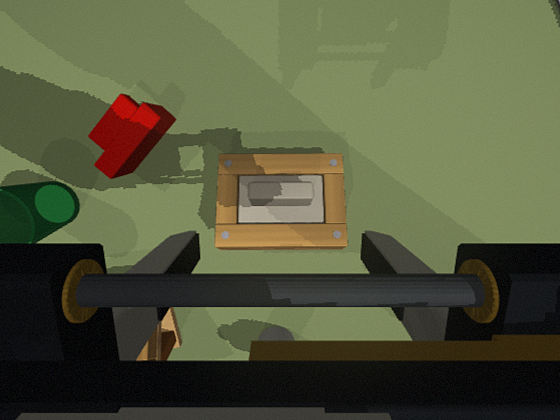

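The wrist view shows the narrow stamp's ridge at (280,192), square to the fingers and centred between them. The failed fit picked up points on the gripper, so I limit the height.

```bash
sed -i "s/(p\[:,2\]>.015)\]/(p[:,2]>.015)\&(p[:,2]<.13)]/" h.py
python3 - <<'E'
from h import *
ctr,yaw=stamp(np.load("w1.npy"),[.418,.364],28,.052)
to(ctr+[0,0,.006],90+np.degrees(yaw))
E
```

```text
tilt 28.0 yaw -8.3 n 10009 ridge pts 1204 rect [0.0185 0.0628] 1.142438530921936 x [-0.0108  0.0057] y [-0.03    0.0302] topz 0.0297
ridge centre [0.4112 0.3708 0.08  ] normal [-0.465  0.068  0.883]
tcp [0.4126 0.3708 0.2357] head 81.54 zax [ 0.  0. -1.] turn -0.1862965441555957 shift after turn cm [ 0.13 -0.02 14.96] before [ 0.13 -0.02 14.96] F [0.7 0.2 0.3] w 0.0934 t 2.2667
```

Call:
carry_out:
  increments:
    - [1,[0.1,0,1.5],0]
    - [1,[0,0,2.5],0]
    - [1,[0,0,2.5],0]
    - [1,[0,0,2.5],0]
    - [1,[0,0,2],0]
    - [1,[0,0,1.5],0]
    - [1,[0,0,1],0]
    - [1,[0,0,0.7],0]
    - [1,[0,0,0.7],0]
    - [1,[0,0,0],0]
    - [-1,[0,0,0],0]
    - [-1,[0,0,0],0]
    - [-1,[0,0,0],0]
    - [-1,[0,0,0],0]
    - [-1,[0,0,0],0]
    - [-1,[0,0,0],0]
    - [-1,[0,0,0],0]
    - [-1,[0,0,0],0]

```text
t: 3.77
tcp_pos: [0.4117, 0.3711, 0.0871]
orientation: [0.228, 3.133, 0.001]
ft_force: [-0.2, -1.3, 5.6]
width: 0.0639
gripper_force: 30.0
```

Call:
carry_out:
  increments:
    - [-1,[0.14,0,-0.26],0]
    - [-1,[0.24,0,-0.44],0]
    - [-1,[0.24,0,-0.44],0]
    - [-1,[0.33,0,-0.62],0]
    - [-1,[0.33,0,-0.62],0]
    - [-1,[0.33,0,-0.62],0]
    - [-1,[0.47,0,-0.88],0]
    - [-1,[0.47,0,-0.88],0]
    - [-1,[0,0,-1.5],0]
    - [-1,[0,0,-2],0]
    - [-1,[0,0,-2],0]
    - [-1,[0,0,-2],0]
    - [-1,[0,0,-2],0]
    - [-1,[0,0,-1],0]
    - [-1,[0,0,0],0]

```text
t: 5.02
tcp_pos: [0.3867, 0.3754, 0.2418]
orientation: [0.227, 3.131, 0.005]
ft_force: [0.5, 0.1, -1.4]
width: 0.0637
gripper_force: 30.0
```

Run:
```python
from h import *
c=optics.read_camera("side"); P=cloud(c); np.save("s2.npy",P)
p=P[40:200,100:320].reshape(-1,3); im=cv2.resize(c["image"][40:200,100:320],None,fx=3,fy=3,interpolation=cv2.INTER_CUBIC); save("s2",im)
d=np.array([.9973,-.0732]); g=np.array([.526,-.0915])-d*.085
to(np.r_[g,.2],-4.2)
```

```text
tcp [0.3863 0.375  0.2402] head 81.71 zax [ 0.002  0.002 -1.   ] turn 85.90615880138319 shift after turn cm [-45.51   8.84   3.95] before [-12.06 -44.76   3.95] F [-0.9  0.8 -1.9] w 0.064 t 5.0667
```

View pics/s2.png

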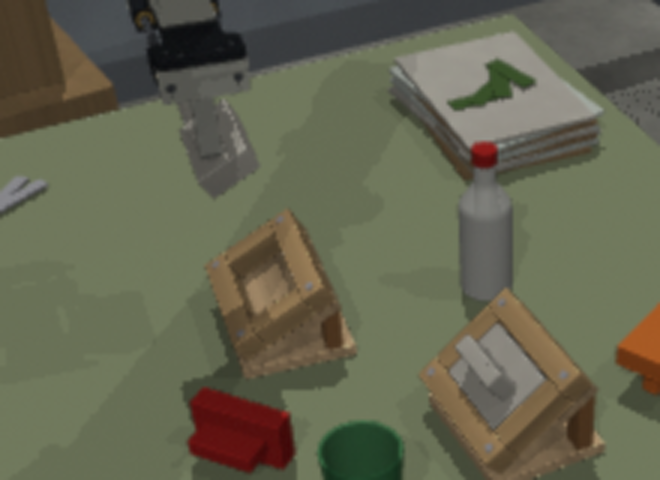

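The narrow stamp is out and held, still leaning. Its mould is empty at crop (265,285). Next I carry it to the gauge.

Call:
carry_out:
  increments:
    - [-1,[-0.3,-1,0],0]
    - [-1,[-0.6,-2,0],0]
    - [-1,[-0.8,-2.8,0],0]
    - [-1,[-0.8,-2.8,0],0]
    - [-1,[-0.8,-2.8,0],0]
    - [-1,[-0.8,-2.8,0],0]
    - [-1,[-0.8,-2.8,0],0]
    - [-1,[-0.8,-2.8,0],0]
    - [-1,[-0.8,-2.8,0],0]
    - [-1,[-0.8,-2.8,0],0]
    - [-1,[-0.8,-2.8,0],0]
    - [-1,[-0.8,-2.8,0],0]
    - [-1,[-0.8,-2.8,0],0]
    - [-1,[-0.8,-2.8,0],0]
    - [-1,[-0.8,-2.8,0],0]
    - [-1,[-0.7,-2,0],0]
    - [-1,[-0.5,-1.2,0],0]
    - [-1,[0,0,0],0]

```text
t: 6.57
tcp_pos: [0.4476, -0.0683, 0.2381]
orientation: [-0.234, -3.131, 0.002]
ft_force: [-0.6, -0.4, -0.7]
width: 0.0643
gripper_force: 30.0
```

Call:
carry_out:
  increments:
    - [-1,[0,0,0],3.5]
    - [-1,[0,0,0.5],7]
    - [-1,[0,0,1],7]
    - [-1,[0,0,1],7]
    - [-1,[0,0,1],7]
    - [-1,[0,0,1],7]
    - [-1,[0,0,1],7]
    - [-1,[0,0,1],7]
    - [-1,[0,0,1],7]
    - [-1,[0,0,1],7]
    - [-1,[0,0,1],7]
    - [-1,[0,0,1],7]
    - [-1,[0,0,0.5],7]
    - [-1,[0,0,0],5.5]
    - [-1,[0,0,0],0]

```text
t: 7.82
tcp_pos: [0.4472, -0.0643, 0.1281]
orientation: [-2.432, -1.987, 0.004]
ft_force: [0.8, -0.3, -1.8]
width: 0.064
gripper_force: 30.0
```

Run:
```python
from h import *
c=optics.read_camera("side"); P=cloud(c); save("s3",cv2.resize(c["image"][150:330,180:400],None,fx=3,fy=3,interpolation=cv2.INTER_CUBIC))
to([.4477,-.0647,.08],-4.2)
w=optics.read_camera("wrist"); p=cloud(w).reshape(-1,3); p=p[np.isfinite(p).all(1)]
b=p[(abs(p[:,0]-.526)<.06)&(abs(p[:,1]+.0915)<.07)&(p[:,2]>.024)&(p[:,2]<.036)]
for k in (b[b[:,1]>-.092],b[b[:,1]<-.092]):
    if len(k)>20:
        r=cv2.minAreaRect(k[:,:2].astype(np.float32)); print("rail",np.round(r[0],4),np.round(r[1],4),r[2],np.median(k[:,2]))
save("w3",w["image"])
```

```text
tcp [ 0.4475 -0.0644  0.1285] head -11.17 zax [-0.002 -0.001 -1.   ] turn -6.970700877413748 shift after turn cm [-0.02  0.03  4.85] before [-0.02  0.04  4.85] F [ 0.1 -0.3 -2. ] w 0.0636 t 7.8667
rail [ 0.5285 -0.052 ] [0.0223 0.0602] 85.67475891113281 0.030470069866198546
rail [ 0.538  -0.1256] [0.0153 0.0254] 34.68655776977539 0.030416053703724855
```

View pics/s3.png

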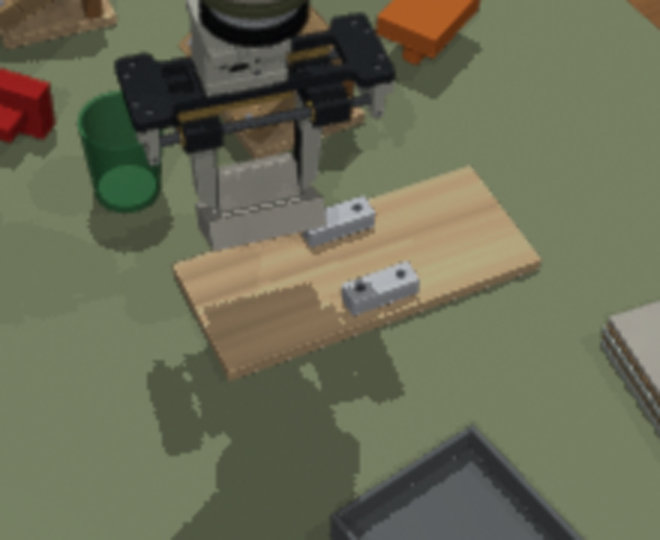

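The side view shows the stamp hanging over the board's entry end in front of the rails, low edge towards +y. I square it up and go down to just above contact.

Call:
carry_out:
  increments:
    - [-1,[0,0,0.5],-3.5]
    - [-1,[0,0,1.2],-3.4]
    - [-1,[0,0,1.2],0]
    - [-1,[0,0,1.2],0]
    - [-1,[0,0,0.8],0]
    - [-1,[0,0,0.5],0]
    - [-1,[0,0,0.3],0]
    - [-1,[0,0,0.1],0]
    - [-1,[0,0,0],0]

```text
t: 8.67
tcp_pos: [0.4485, -0.065, 0.0713]
orientation: [2.305, 2.135, 0.0]
ft_force: [-0.2, 0.2, -1.3]
width: 0.0638
gripper_force: 30.0
```

Call:
carry_out:
  increments:
    - [-1,[0,0,0.1],0]
    - [-1,[0,0,0.1],0]
    - [-1,[0,0,0.1],0]
    - [-1,[0,0,0.1],0]
    - [-1,[0,0,0],0]

```text
t: 9.08
tcp_pos: [0.4485, -0.0649, 0.0672]
orientation: [2.305, 2.135, 0.0]
ft_force: [-0.2, -0.2, -0.9]
width: 0.0635
gripper_force: 30.0
```

Call:
carry_out:
  increments:
    - [-1,[0,0,0.1],0]
    - [-1,[0,0,0.1],0]
    - [-1,[0,0,0.1],0]
    - [-1,[-0.1,0,0.05],0]
    - [-1,[-0.1,0,0.05],0]
    - [-1,[-0.1,0,0.05],0]
    - [-1,[0,0,0],0]

```text
t: 9.67
tcp_pos: [0.4484, -0.0678, 0.0641]
orientation: [2.305, 2.134, 0.003]
ft_force: [-3.3, 1.4, 28.9]
width: 0.0636
gripper_force: 30.0
```

Call:
carry_out:
  increments:
    - [-1,[-0.2,0,0],0]
    - [-1,[-0.2,0,0],0]
    - [-1,[-0.2,0,0],0]
    - [-1,[0,0,0],0]

```text
t: 10.0
tcp_pos: [0.4481, -0.073, 0.0633]
orientation: [-2.304, -2.135, -0.002]
ft_force: [0.1, 3.9, 11.1]
width: 0.064
gripper_force: 30.0
```

Run:
```python
from h import *
c=optics.read_camera("side"); P=cloud(c); save("s4",cv2.resize(c["image"][170:290,200:360],None,fx=4,fy=4,interpolation=cv2.INTER_CUBIC))
to([.4477,-.0855,.058],-4.3)
```

```text
tcp [ 0.4481 -0.073   0.0633] head -4.35 zax [ 0.001  0.001 -1.   ] turn -0.046951139778883544 shift after turn cm [-1.25  0.05  0.53] before [-1.25  0.05  0.53] F [-0.3  4.6 10. ] w 0.0641 t 10.05
```

View pics/s4.png

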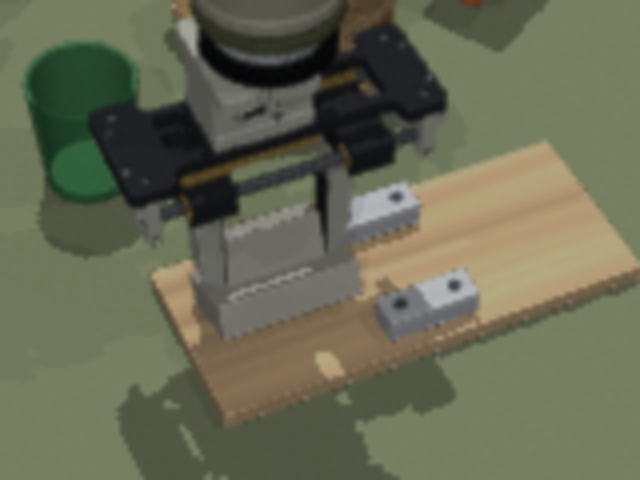

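The stamp is turning towards flat on the board, its near slab face at crop (285,300), so I carry on along the arc.

Call:
carry_out:
  increments:
    - [-1,[-0.2,0,0.05],0]
    - [-1,[-0.2,0,0.05],0]
    - [-1,[-0.2,0,0.05],0]
    - [-1,[-0.2,0,0.1],0]
    - [-1,[-0.2,0,0.1],0]
    - [-1,[-0.2,0,0.1],0]
    - [-1,[0,0,0],0]

```text
t: 10.63
tcp_pos: [0.4472, -0.0852, 0.0585]
orientation: [-2.304, -2.135, -0.002]
ft_force: [-0.5, 2.5, 6.6]
width: 0.064
gripper_force: 30.8
```

Call:
carry_out:
  increments:
    - [-1,[0,0,0.1],0]
    - [-1,[0,0,0.1],0]
    - [-1,[0,0,0],0]

```text
t: 10.88
tcp_pos: [0.447, -0.0864, 0.057]
orientation: [2.305, 2.133, 0.001]
ft_force: [-1.8, -2.4, 17.0]
width: 0.064
gripper_force: 33.2
```

```bash
cat >> h.py <<'E'
def facez(P,x0,x1,y0,y1,z0,z1):
    p=P.reshape(-1,3); p=p[np.isfinite(p).all(1)]
    return p[(p[:,0]>x0)&(p[:,0]<x1)&(p[:,1]>y0)&(p[:,1]<y1)&(p[:,2]>z0)&(p[:,2]<z1)]
E
python3 - <<'E'
from h import *
to([.4477,-.0855,.058],-4.3)
for n in ("side","top"):
    c=optics.read_camera(n); P=cloud(c)
    if n=="side": save("s5",cv2.resize(c["image"][170:290,200:360],None,fx=4,fy=4,interpolation=cv2.INTER_CUBIC))
    for t in optics.trace(n,"stamp_narrow")[:3]:
        p=P[t["region"]]; p=p[np.isfinite(p).all(1)]
        if abs(np.median(p[:,1])+.085)<.05:
            q=p[(p[:,2]>.028)&(p[:,2]<.042)]; A=np.c_[q[:,:2],np.ones(len(q))]; print(n,t["conf"],len(q),np.linalg.lstsq(A,q[:,2],rcond=None)[0][:2],np.percentile(p,[2,50,98],0).round(4))
E
```

```text
tcp [ 0.447  -0.0864  0.057 ] head -4.44 zax [ 0.001 -0.    -1.   ] turn -0.14373863507876194 shift after turn cm [ 0.09  0.06 -0.1 ] before [ 0.09  0.06 -0.1 ] F [-1.8 -2.4 17. ] w 0.064 t 10.8833
side 0.92 237 [0.02745076 0.16234401] [[ 0.4033 -0.113   0.0159]
 [ 0.4454 -0.0951  0.0434]
 [ 0.4873 -0.0725  0.0725]]
```

View pics/s5.png

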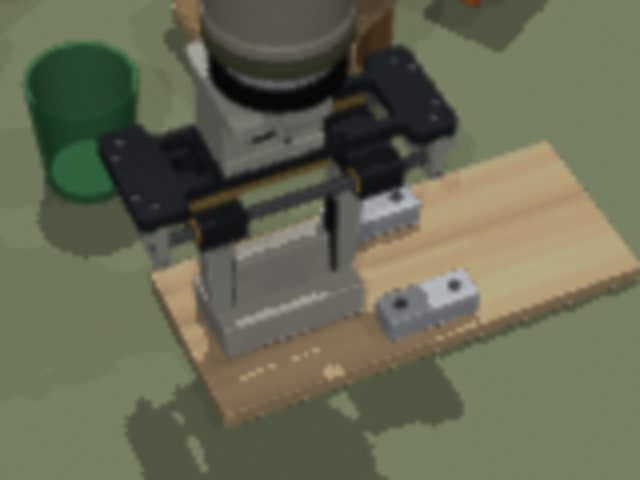

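Call:
carry_out:
  increments:
    - [-1,[0,0,0.1],0]
    - [-1,[0,0,0],0]
    - [0.6,[0,0,-0.1],0]
    - [0.6,[0,0,0],0]
    - [0.6,[0,0,0],0]
    - [0.6,[0,0,0],0]

```text
t: 11.58
tcp_pos: [0.4469, -0.0857, 0.0561]
orientation: [-2.305, -2.135, -0.0]
ft_force: [-0.0, -0.2, 0.0]
width: 0.0742
gripper_force: 0.0
```

Run:
```python
from h import *
to([.4477,-.0855,.058],-4.3)
c=optics.read_camera("side"); P=cloud(c)
p=facez(P,.38,.51,-.14,-.03,.03,.075)
d=np.array([.9972,-.0754]); n=np.array([.0754,.9972]); o=np.array([.5258,-.0915])
q=np.c_[(p[:,:2]-o)@d,(p[:,:2]-o)@n,p[:,2]]
s=q[(q[:,2]>.033)&(q[:,2]<.040)&(q[:,0]<-.031)]; print("slab top",len(s),s.min(0).round(4),s.max(0).round(4)); A=np.c_[s[:,:2],np.ones(len(s))]; print(np.linalg.lstsq(A,s[:,2],rcond=None)[0])
r=q[(q[:,2]>.062)&(q[:,2]<.069)&(q[:,0]>-.105)&(q[:,0]<-.055)]; print("ridge top",len(r),np.percentile(r,[5,50,95],0).round(4))
for a in np.arange(-.03,.012,.004):
    k=q[(abs(q[:,1]-a)<.002)&(q[:,0]>-.1)&(q[:,0]<-.06)]; print(a.round(3),len(k),np.median(k[:,2]).round(4) if len(k) else "")
```

```text
tcp [ 0.4469 -0.0857  0.0561] head -4.39 zax [-0.  0. -1.] turn -0.08809694050040662 shift after turn cm [ 0.03  0.08 -0.19] before [ 0.03  0.08 -0.19] F [-0.  -0.2  0. ] w 0.0742 t 11.5833
slab top 271 [-0.1232 -0.0289  0.0334] [-0.0323  0.023   0.04  ]
[0.00190828 0.02572259 0.0379316 ]
ridge top 122 [[-0.1023 -0.0106  0.0639]
 [-0.0795 -0.0046  0.067 ]
 [-0.0577  0.0065  0.0687]]
-0.03 3 0.0383
-0.026 43 0.0355
-0.022 22 0.0379
-0.018 25 0.0391
-0.014 20 0.0383
-0.01 128 0.0522
-0.006 47 0.0661
-0.002 21 0.0682
0.002 21 0.0676
0.006 16 0.0677
0.01 1 0.0643
```

Now flat with the ridge up, about 1.5 mm to the -y side of the centre line. I regrip, shift it over and slide.

Call:
carry_out:
  increments:
    - [-1,[0,0,0],0]
    - [-1,[0,0,0],0]
    - [-1,[0,0,0],0]
    - [-1,[0,0,0],0]
    - [-1,[0,0,0],0]
    - [-1,[0.15,0,0],0]
    - [-1,[0,0.5,0],0]
    - [-1,[0,0.5,0],0]
    - [-1,[0,0.5,0],0]
    - [-1,[0,0.5,0],0]
    - [-1,[0,0.5,0],0]
    - [-1,[0,0.5,0],0]
    - [-1,[0,0,0],0]

```text
t: 12.72
tcp_pos: [0.4784, -0.0867, 0.0562]
orientation: [2.304, 2.134, 0.001]
ft_force: [0.7, 0.3, -0.8]
width: 0.0635
gripper_force: 30.0
```

Call:
carry_out:
  increments:
    - [-1,[0,0.5,0],0]
    - [-1,[0,0.6,0],0]
    - [-1,[0,0.6,0],0]
    - [-1,[0,0.6,0],0]
    - [-1,[0,0.6,0],0]
    - [-1,[0,0.6,0],0]
    - [-1,[0,0.6,0],0]
    - [-1,[0,0.5,0],0]
    - [-1,[0,0,0],0]

```text
t: 13.47
tcp_pos: [0.5242, -0.0902, 0.0562]
orientation: [2.304, 2.134, 0.001]
ft_force: [0.7, 0.6, -1.1]
width: 0.0639
gripper_force: 30.0
```

Run:
```python
from h import *
to([.5258,-.0915,.056],-4.3)
c=optics.read_camera("side"); P=cloud(c)
p=facez(P,.38,.65,-.16,-.01,.02,.075)
d=np.array([.9972,-.0754]); n=np.array([.0754,.9972]); o=np.array([.5258,-.0915])
q=np.c_[(p[:,:2]-o)@d,(p[:,:2]-o)@n,p[:,2]]
for a in np.arange(-.05,.03,.003):
    k=q[(abs(q[:,1]-a)<.0015)&(abs(q[:,0])<.02)]; print(a.round(3),len(k),np.median(k[:,2]).round(4) if len(k) else "")
```

```text
tcp [ 0.5242 -0.0902  0.0562] head -4.38 zax [ 0.001 -0.    -1.   ] turn -0.07945445428046582 shift after turn cm [-0.11  0.17  0.02] before [-0.11  0.17  0.02] F [ 0.7  0.6 -1.1] w 0.0639 t 13.4667
-0.05 33 0.0261
-0.047 34 0.0307
-0.044 11 0.0326
-0.041 20 0.0319
-0.038 13 0.0323
-0.035 18 0.0333
-0.032 15 0.0322
-0.029 12 0.0317
-0.026 32 0.0352
-0.023 27 0.0361
-0.02 18 0.0388
-0.017 13 0.0391
-0.014 17 0.0381
-0.011 29 0.0403
-0.008 110 0.0549
-0.005 34 0.061
-0.002 12 0.068
0.001 17 0.0672
0.004 15 0.0678
0.007 14 0.0669
0.01 3 0.0655
0.013 0 
0.016 0 
0.019 0 
0.022 0 
0.025 0 
0.028 0
```

Between the rails with no side force. I slide it on, release and rise.

Call:
carry_out:
  increments:
    - [-1,[0,0.5,0],0]
    - [-1,[0,0.7,0],0]
    - [-1,[0,0.8,0],0]
    - [-1,[0,0.8,0],0]
    - [-1,[0,0.8,0],0]
    - [-1,[0,0.8,0],0]
    - [-1,[0,0.8,0],0]
    - [-1,[0,0.8,0],0]
    - [-1,[0,0.8,0],0]
    - [-1,[0,0.8,0],0]
    - [-1,[0,0.8,0],0]
    - [-1,[0,0.8,0],0]
    - [-1,[0,0.5,0],0]
    - [-1,[0,0,0],0]
    - [1,[0,0,0],0]
    - [1,[0,0,0],0]
    - [1,[0,0,0],0]
    - [1,[0,0,0],0]
    - [1,[0,0,0],0]

```text
t: 15.1
tcp_pos: [0.6193, -0.0976, 0.0563]
orientation: [-2.305, -2.134, -0.0]
ft_force: [1.0, -0.1, -0.1]
width: 0.0914
gripper_force: 0.0
```

Call:
carry_out:
  increments:
    - [1,[0,0,-0.5],0]
    - [1,[0,0,-1],0]
    - [1,[0,0,-2],0]
    - [1,[0,0,-3],0]
    - [1,[0,0,-3],0]
    - [1,[0,0,-3],0]
    - [1,[0,0,-3],0]
    - [1,[0,0,-2],0]
    - [1,[0,0,0],0]

```text
t: 15.85
tcp_pos: [0.6213, -0.0984, 0.2367]
orientation: [2.302, 2.13, 0.008]
ft_force: [0.3, -0.6, -0.5]
width: 0.0929
gripper_force: 0.0
```

Run:
```python
from h import *
to([.5385,.128,.24],-90)
c=optics.read_camera("top"); P=cloud(c)
d=np.array([.9972,-.0754]); n=np.array([.0754,.9972]); o=np.array([.5258,-.0915])
p=facez(P,.5,.72,-.16,-.04,.033,.075); q=np.c_[(p[:,:2]-o)@d,(p[:,:2]-o)@n,p[:,2]]; print(len(q),np.percentile(q,[1,50,99],0).round(4))
print([(t["conf"],t["bbox"]) for t in optics.find_in("top","stamp_narrow")[:3]])
```

```text
tcp [ 0.6213 -0.0984  0.2367] head -4.43 zax [ 0.007 -0.    -1.   ] turn 85.5704727146379 shift after turn cm [ -8.28 -22.64  -0.4 ] before [ 21.94 -10.    -0.4 ] F [ 0.3 -0.6 -0.5] w 0.0929 t 15.85Traceback (most recent call last):
  File "<stdin>", line 5, in <module>
    return _quantile_unchecked(
        a, q, axis, out, overwrite_input, method, keepdims, weights)
    return _ureduce(a,
                    func=_quantile_ureduce_func,
    ...<5 lines>...
                    overwrite_input=overwrite_input,
                    method=method)
    r = func(a, **kwargs)
    result = _quantile(arr,
                       quantiles=q,
    ...<2 lines>...
                       out=out,
                       weights=wgt)
    slices_having_nans = np.isnan(arr[-1, ...])
                                  ~~~^^^^^^^^^
IndexError: index -1 is out of bounds for axis 0 with size 0
```

Call:
carry_out:
  increments:
    - [1,[1.4,-0.7,0],0]
    - [1,[2.5,-1.1,0],0]
    - [1,[3,-1.4,0],0]
    - [1,[3,-1.4,0],0]
    - [1,[3,-1.4,0],0]
    - [1,[3,-1.4,0],0]
    - [1,[3,-1.4,0],0]
    - [1,[2,-0.8,0],0]
    - [1,[1,-0.4,0],3.6]
    - [1,[0,0,0],7]
    - [1,[0,0,0],7]
    - [1,[0,0,0],7]
    - [1,[0,0,0],7]
    - [1,[0,0,0],7]
    - [1,[0,0,0],7]
    - [1,[0,0,0],7]
    - [1,[0,0,0],7]
    - [1,[0,0,0],7]
    - [1,[0,0,0],7]
    - [1,[0,0,0],7]

```text
t: 17.57
tcp_pos: [0.536, 0.1283, 0.2307]
orientation: [3.139, 0.127, -0.002]
ft_force: [-0.3, 0.2, 0.1]
width: 0.093
gripper_force: 0.0
```

Call:
carry_out:
  increments:
    - [1,[0,0,0],5]
    - [1,[0,0,0],0]

```text
t: 17.73
tcp_pos: [0.5359, 0.1285, 0.2304]
orientation: [3.14, -0.006, -0.002]
ft_force: [0.7, 0.4, 0.0]
width: 0.0931
gripper_force: 0.0
```

Run:
```python
from h import *
c=optics.read_camera("wrist"); P=cloud(c)
ctr,yaw=stamp(P,[.548,.125],36,.064)
to(ctr+[0,0,.007],-90+np.degrees(yaw))
c=optics.read_camera("top"); P=cloud(c)
d=np.array([.9972,-.0754]); n=np.array([.0754,.9972]); o=np.array([.5258,-.0915])
p=facez(P,.5,.72,-.16,-.04,.033,.075); q=np.c_[(p[:,:2]-o)@d,(p[:,:2]-o)@n,p[:,2]]
print(len(q)); 
if len(q): print(np.percentile(q,[1,50,99],0).round(4))
```

```text
tilt 35.9 yaw -0.1 n 8786 ridge pts 1152 rect [0.0194 0.064 ] 0.954147219657898 x [-0.0259 -0.0082] y [-0.0298  0.0302] topz 0.0295
ridge centre [0.5375 0.128  0.0854] normal [-0.588  0.002  0.809]
tcp [0.536  0.1284 0.2305] head -89.9 zax [-0.001 -0.001 -1.   ] turn 0.24381554700386232 shift after turn cm [ 0.16  0.02 13.81] before [ 0.16  0.02 13.81] F [-0.  -0.9 -0.4] w 0.0928 t 17.7833
833
[[-0.019  -0.043   0.0332]
 [ 0.0898  0.0012  0.0373]
 [ 0.139   0.0417  0.0696]]
```

Call:
carry_out:
  increments:
    - [1,[0.15,0,1.5],0]
    - [1,[0,0,2.5],0]
    - [1,[0,0,2.5],0]
    - [1,[0,0,2.5],0]
    - [1,[0,0,2],0]
    - [1,[0,0,1.2],0]
    - [1,[0,0,0.8],0]
    - [1,[0,0,0.5],0]
    - [1,[0,0,0.3],0]
    - [1,[0,0,0],0]
    - [-1,[0,0,0],0]
    - [-1,[0,0,0],0]
    - [-1,[0,0,0],0]
    - [-1,[0,0,0],0]
    - [-1,[0,0,0],0]
    - [-1,[0,0,0],0]
    - [-1,[0,0,0],0]

```text
t: 19.25
tcp_pos: [0.5382, 0.1284, 0.0935]
orientation: [-3.141, 0.0, -0.001]
ft_force: [-0.5, 0.3, 5.3]
width: 0.0638
gripper_force: 30.0
```

Call:
carry_out:
  increments:
    - [-1,[-0.18,0,-0.24],0]
    - [-1,[-0.3,0,-0.41],0]
    - [-1,[-0.3,0,-0.41],0]
    - [-1,[-0.41,0,-0.57],0]
    - [-1,[-0.41,0,-0.57],0]
    - [-1,[-0.41,0,-0.57],0]
    - [-1,[-0.59,0,-0.81],0]
    - [-1,[-0.59,0,-0.81],0]
    - [-1,[0,0,-1.5],0]
    - [-1,[0,0,-2],0]
    - [-1,[0,0,-2],0]
    - [-1,[0,0,-2],0]
    - [-1,[0,0,-2],0]
    - [-1,[0,0,-1],0]
    - [-1,[0,0,0],0]

```text
t: 20.5
tcp_pos: [0.5065, 0.1285, 0.244]
orientation: [-3.14, -0.0, -0.004]
ft_force: [-0.8, 0.3, -1.9]
width: 0.0636
gripper_force: 30.0
```

Run:
```python
from h import *
to([.440,-.3707,.2],-83.1)
c=optics.read_camera("side"); print([(t["conf"],t["bbox"]) for t in optics.find_in("side","stamp_wide")[:3]]); save("s6",c["image"])
```

```text
tcp [0.5065 0.1285 0.244 ] head -89.98 zax [ 0.002  0.002 -1.   ] turn -6.883998553442154 shift after turn cm [-12.61  48.77   4.3 ] before [-6.68 49.93  4.3 ] F [-0.8  0.3 -1.9] w 0.0636 t 20.5
[(0.77, [237.9, 106.4, 272.6, 144.1]), (0.71, [307.9, 139.5, 337.1, 171.0])]
```

View pics/s6.png

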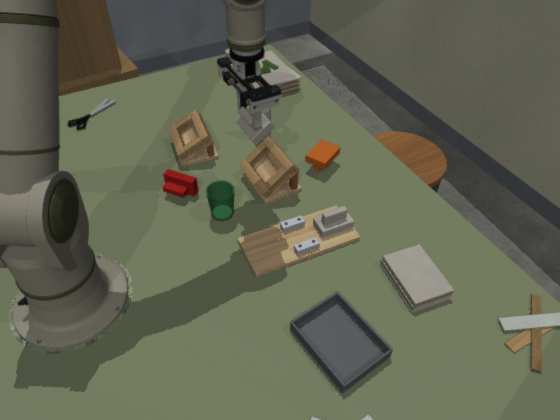

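The picture shows the narrow stamp flat past the rails at (333,222) and the wide stamp held at (255,123). Next I carry the wide one to the tray.

Call:
carry_out:
  increments:
    - [-1,[-0.2,1.2,0],0]
    - [-1,[-0.35,2,0],0]
    - [-1,[-0.42,2.8,0],0]
    - [-1,[-0.42,2.8,0],0]
    - [-1,[-0.42,2.8,0],0]
    - [-1,[-0.42,2.8,0],0]
    - [-1,[-0.42,2.8,0],0]
    - [-1,[-0.42,2.8,0],0]
    - [-1,[-0.42,2.8,0],0]
    - [-1,[-0.42,2.8,0],0]
    - [-1,[-0.42,2.8,0],0]
    - [-1,[-0.42,2.8,0],0]
    - [-1,[-0.42,2.8,0],0]
    - [-1,[-0.42,2.8,0],0]
    - [-1,[-0.42,2.8,0],0]
    - [-1,[-0.42,2.8,0],0]
    - [-1,[-0.42,2.8,0],0]
    - [-1,[-0.42,2.5,0],0]
    - [-1,[-0.4,1.6,0],0]
    - [-1,[0,0,0],0]

```text
t: 22.27
tcp_pos: [0.4265, -0.3688, 0.2415]
orientation: [3.14, -0.009, -0.003]
ft_force: [-0.6, 0.0, -2.6]
width: 0.0637
gripper_force: 30.0
```

Call:
carry_out:
  increments:
    - [-1,[0,0,0.5],-3.4]
    - [-1,[0,0,1.5],-3.5]
    - [-1,[0,0,2],0]
    - [-1,[0,0,2],0]
    - [-1,[0,0,2],0]
    - [-1,[0,0,2],0]
    - [-1,[0,0,2],0]
    - [-1,[0,0,1.5],0]
    - [-1,[0,0,1],0]
    - [-1,[0,0,0.5],0]
    - [-1,[0,0,0],0]

```text
t: 23.18
tcp_pos: [0.4286, -0.3642, 0.091]
orientation: [-3.135, -0.188, 0.003]
ft_force: [0.2, 0.2, -2.0]
width: 0.0638
gripper_force: 30.0
```

Run:
```python
from h import *
to([.430,-.3735,.066],-83.1)
```

```text
tcp [ 0.4286 -0.3642  0.091 ] head -83.12 zax [-0.002  0.001 -1.   ] turn -0.02083750001690987 shift after turn cm [0.03 0.94 2.5 ] before [0.03 0.94 2.5 ] F [ 0.2  0.2 -2. ] w 0.0638 t 23.1833
```

Call:
carry_out:
  increments:
    - [-1,[0,0.5,0.5],0]
    - [-1,[0,0.4,0.7],0]
    - [-1,[0,0,0.5],0]
    - [-1,[0,0,0.3],0]
    - [-1,[0,0,0.2],0]
    - [-1,[0,0,0.1],0]
    - [-1,[0,0,0.1],0]
    - [-1,[0,0,0],0]

```text
t: 23.85
tcp_pos: [0.4306, -0.3735, 0.0681]
orientation: [-3.136, -0.189, -0.0]
ft_force: [0.4, 0.0, -2.6]
width: 0.0638
gripper_force: 30.0
```

Call:
carry_out:
  increments:
    - [-1,[0,0,0.1],0]
    - [-1,[0,0,0.1],0]
    - [-1,[0,0,0.1],0]
    - [-1,[0.1,0,0.05],0]
    - [-1,[0.1,0,0],0]
    - [-1,[0.1,0,0],0]
    - [-1,[0,0,0],0]

```text
t: 24.43
tcp_pos: [0.4339, -0.3732, 0.0646]
orientation: [3.136, 0.19, 0.0]
ft_force: [-0.8, -0.1, -2.0]
width: 0.0642
gripper_force: 30.0
```

Call:
carry_out:
  increments:
    - [-1,[0,0,0.1],0]
    - [-1,[0,0,0.1],0]
    - [-1,[0,0,0.1],0]
    - [-1,[0,0,0],0]

```text
t: 24.77
tcp_pos: [0.4341, -0.3733, 0.0637]
orientation: [-3.136, -0.189, -0.005]
ft_force: [-1.8, 5.9, 26.4]
width: 0.0637
gripper_force: 30.0
```

Call:
carry_out:
  increments:
    - [-1,[0.15,0,0],0]
    - [-1,[0.2,0,0],0]
    - [-1,[0.2,0,0],0]
    - [-1,[0.2,0,0],0]
    - [-1,[0,0,0],0]

```text
t: 25.18
tcp_pos: [0.4404, -0.3725, 0.0625]
orientation: [-3.136, -0.188, -0.0]
ft_force: [-3.5, 2.8, 11.8]
width: 0.0635
gripper_force: 30.0
```

Call:
carry_out:
  increments:
    - [-1,[0.25,0,0.05],0]
    - [-1,[0.25,0,0.07],0]
    - [-1,[0.25,0,0.08],0]
    - [-1,[0.25,0,0.1],0]
    - [-1,[0,0,0],0]

```text
t: 25.6
tcp_pos: [0.4507, -0.3712, 0.0591]
orientation: [3.136, 0.189, 0.0]
ft_force: [-2.8, 2.6, 7.7]
width: 0.0639
gripper_force: 30.0
```

Call:
carry_out:
  increments:
    - [-1,[0.25,0,0.12],0]
    - [-1,[0.25,0,0.13],0]
    - [-1,[0.25,0,0.15],0]
    - [-1,[0.25,0,0.16],0]
    - [-1,[0.2,0,0.15],0]
    - [-1,[0,0,0],0]

```text
t: 26.1
tcp_pos: [0.4632, -0.3697, 0.052]
orientation: [3.136, 0.189, 0.001]
ft_force: [0.2, 1.1, 7.5]
width: 0.0636
gripper_force: 30.0
```

```bash
cat > t.py <<'E'
from h import *
to([.459,-.370,.053],-83.1)
c=optics.read_camera("side"); P=cloud(c); save("s7",cv2.resize(c["image"][270:400,260:420],None,fx=4,fy=4,interpolation=cv2.INTER_CUBIC))
p=facez(P,.36,.56,-.48,-.26,.02,.075); a=np.radians(6.9); d=np.array([np.cos(a),np.sin(a)]); n=np.array([-d[1],d[0]])
q=np.c_[(p[:,:2]-[.459,-.370])@d,(p[:,:2]-[.459,-.370])@n,p[:,2]]
for u in np.arange(-.048,.05,.006):
    k=q[(abs(q[:,0]-u)<.003)&(abs(q[:,1])<.024)]; print(u.round(3),len(k),np.percentile(k[:,2],[10,50,90]).round(4) if len(k) else "")
e=q[(abs(q[:,0])<.055)&(abs(q[:,1])<.07)&(q[:,2]<.033)]; print(np.percentile(e,[1,99],0).round(4))
E
python3 t.py
```

```text
tcp [ 0.4632 -0.3697  0.052 ] head -83.09 zax [ 0.001 -0.    -1.   ] turn 0.013101241659114748 shift after turn cm [-0.42 -0.02 -0.1 ] before [-0.42 -0.02 -0.1 ] F [0.2 1.1 7.5] w 0.0636 t 26.1
-0.048 0 
-0.042 0 
-0.036 0 
-0.03 81 [0.0227 0.0299 0.0327]
-0.024 70 [0.0299 0.0318 0.0337]
-0.018 67 [0.0304 0.032  0.0342]
-0.012 176 [0.0316 0.0475 0.0628]
-0.006 106 [0.0322 0.0626 0.0655]
-0.0 52 [0.0617 0.0643 0.0662]
0.006 15 [0.0626 0.0639 0.0657]
0.012 0 
0.018 8 [0.0369 0.0377 0.0395]
0.024 3 [0.0365 0.0366 0.037 ]
0.03 2 [0.0379 0.0392 0.0406]
0.036 1 [0.0346 0.0346 0.0346]
0.042 0 
0.048 0 
[[-0.0314 -0.0446  0.0204]
 [ 0.0139  0.0439  0.033 ]]
```

View pics/s7.png

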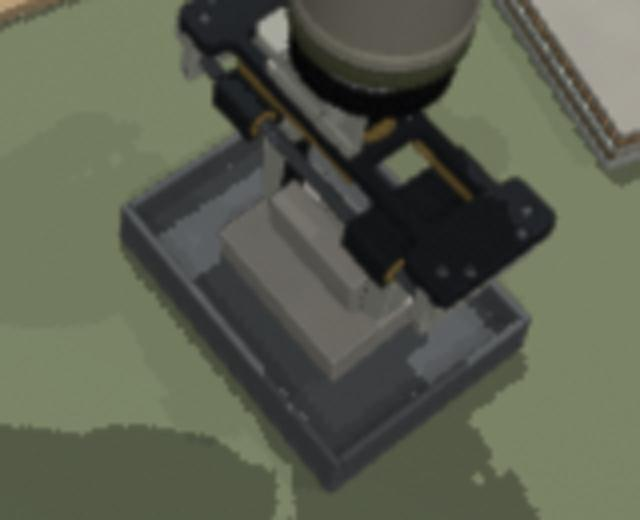

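Nearly flat in the tray, the far edge still about 5 mm high. I press a little more, release and rise.

Call:
carry_out:
  increments:
    - [-1,[0.1,0,0.1],0]
    - [-1,[0.1,0,0.1],0]
    - [-1,[0.05,0,0.1],0]
    - [-1,[0,0,0],0]

```text
t: 26.48
tcp_pos: [0.4663, -0.3693, 0.0494]
orientation: [3.136, 0.19, 0.003]
ft_force: [-0.1, 1.0, 8.7]
width: 0.0637
gripper_force: 30.0
```

Call:
carry_out:
  increments:
    - [0.5,[0,0,-0.1],0]
    - [0.5,[0,0,-0.1],0]
    - [0.7,[0,0,0],0]
    - [1,[0,0,0],0]
    - [1,[0,0,0],0]
    - [1,[0,0,0],0]
    - [1,[0,0,-0.5],0]
    - [1,[0,0,-1],0]
    - [1,[0,0,-2],0]
    - [1,[0,0,-3],0]
    - [1,[0,0,-3],0]
    - [1,[0,0,-3],0]
    - [1,[0,0,-3],0]
    - [1,[0,0,-2],0]
    - [1,[0,0,0],0]

```text
t: 27.73
tcp_pos: [0.4662, -0.3709, 0.2304]
orientation: [3.132, 0.188, 0.008]
ft_force: [0.0, 0.6, 0.3]
width: 0.0926
gripper_force: 0.0
```

```bash
python3 t.py
python3 - <<'E'
from h import *
c=optics.read_camera("side"); save("s8",c["image"]); P=cloud(c)
d=np.array([.9972,-.0754]); n=np.array([.0754,.9972]); o=np.array([.5258,-.0915])
p=facez(P,.5,.72,-.16,-.04,.033,.075); q=np.c_[(p[:,:2]-o)@d,(p[:,:2]-o)@n,p[:,2]]; q=q[q[:,0]>.035]
print(np.percentile(q,[1,50,99],0).round(4)); r=q[q[:,2]>.06]; print(np.percentile(r,[5,50,95],0).round(4))
E
```

```text
tcp [ 0.4662 -0.3709  0.2304] head -83.13 zax [ 0.005 -0.003 -1.   ] turn -0.03378223092221333 shift after turn cm [-0.79 -0.25 17.73] before [-0.79 -0.25 17.73] F [0.  0.6 0.3] w 0.0926 t 27.7333
-0.048 0 
-0.042 0 
-0.036 0 
-0.03 59 [0.0215 0.0274 0.0318]
-0.024 68 [0.0285 0.0304 0.0327]
-0.018 63 [0.0286 0.0307 0.0326]
-0.012 64 [0.0285 0.0308 0.0326]
-0.006 210 [0.0305 0.0441 0.06  ]
-0.0 70 [0.0584 0.0605 0.0629]
0.006 65 [0.0593 0.0615 0.0631]
0.012 24 [0.0589 0.0603 0.0615]
0.018 0 
0.024 15 [0.0302 0.0313 0.0326]
0.03 61 [0.0293 0.0308 0.0329]
0.036 17 [0.0291 0.0306 0.0322]
0.042 0 
0.048 0 
[[-0.0292 -0.0444  0.0209]
 [ 0.0342  0.044   0.0329]]Traceback (most recent call last):
  File "<stdin>", line 5, in <module>
    return _quantile_unchecked(
        a, q, axis, out, overwrite_input, method, keepdims, weights)
    return _ureduce(a,
                    func=_quantile_ureduce_func,
    ...<5 lines>...
                    overwrite_input=overwrite_input,
                    method=method)
    r = func(a, **kwargs)
    result = _quantile(arr,
                       quantiles=q,
    ...<2 lines>...
                       out=out,
                       weights=wgt)
    slices_having_nans = np.isnan(arr[-1, ...])
                                  ~~~^^^^^^^^^
IndexError: index -1 is out of bounds for axis 0 with size 0
```

View pics/s8.png

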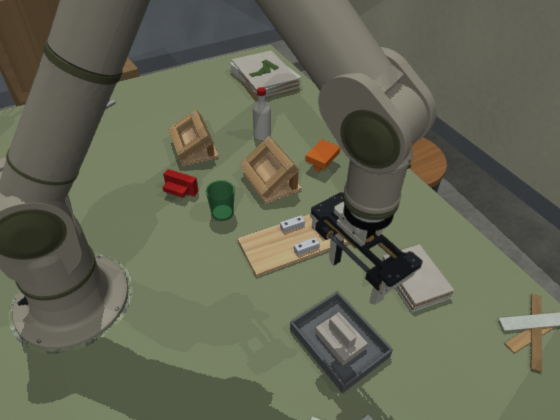

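The wide stamp lies flat in the tray at (342,337), ridge up: its slab top reads a level 0.031 m and its ridge top 0.061 m. The arm hides the narrow one here. The earlier top view put it about 90 mm past the rails' middle.

```bash
python3 -c "
from h import *
print(hand_in())"
```

```text
the job is handed in; nothing more can be done
None
```

Both stamps are sorted and the job is handed in, though no verdict came back: the narrow one was slid through the gauge and left flat about 90 mm past the rails' middle, the wide one lies flat, ridge up, in the tray, and the bottle, jar and sheets were not touched.

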